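# Put a tap and a thread gauge back in their covered stock bin

## Robot

A 7-joint arm with a two-finger parallel gripper is mounted at the origin on the work surface. World frame = base frame: x ahead of the robot, y to its left, z up, the work surface at z = 0. Lengths are in m, angles in rad, forces in N, time in s.
With the tool pointing down it reaches from about 0.425 to 0.925 m from the base axis. Payload 6.8 kg.
Tool frame: the origin (TCP) lies midway between the tips of the shut fingers; the grasp point (between the pads) lies 19 mm behind it; z points along the fingers, y is the line along which they close (so a half turn about z gives the same grasp; the last joint's range is limited). The gripper opens to 88 mm and grips with 3 to 60 N. Pads are 20 mm wide; open, the fingers measure 115 mm over their backs; the gripper's body (75 mm by 178 mm) begins 61 mm behind the grasp point.
Start: joints at [-1.382, 0.477, 0.022, 1.555, -0.011, 1.109, -0.083], TCP at [0.197, 0.646, 0.223] pointing down, gripper open.
Joint ranges: [-2.96, 2.96], [-0.34, 2.1], [-1.41, 1.46], [0.24, 2.44], [-1.37, 4.51], [0.17, 1.92], [-2.96, 2.96]. Speed limits (rad/s): [2.39, 2.39, 3.14, 3.14, 3.14, 3.14, 3.14].

## Interface

Orientations are given as [roll, pitch, yaw] about the fixed x, y, z axes, in that order (R = Rz(yaw) Ry(pitch) Rx(roll)).
In Python, from station import sensors, imaging, arm gives the robot as it stands. The module is installed in compiled form; this text tells all that it offers.
- The arm moves only by the tool drive_tool, never from a script. Its argument "commands" is a list that holds one entry, the list of rows, each a list of 6 numbers: the shift along the tool's x, y, z in units of 0.25 m (1.0 is 0.25 m), then the turn, a rotation vector about the tool's x, y, z in units of 90 degrees (1.0 is 90 degrees). In form: [[[tx, ty, tz, wx, wy, wz], ...]]. A call has 1 to 10 rows; each row shifts and turns the commanded pose from where the row before left it, along the tool's axes as they then stand; what a row does not reach is not made up. A row lasts 1/8 s, in which the tool goes at most 62.5 mm and 10.7 degrees, less where a joint would pass 70% of its speed; a pose out of reach is approached as far as the arm can. A call with a number of a shift or a turn outside -1 to 1 is refused whole. A call with a gripper value outside its range is refused whole. "claw" is the closure, from 0 (fully open) to 1 (shut), set as the call begins (left out, the last holds). The fingers move at their own pace and stop on an object; "force" is the grip in N (left out, the last holds). Time passes only in rows, so rows that do not move let the fingers close. It gives the time, the measured TCP pose, the force, the opening and the grip force at its end, in the units of the state.
- sensors.read_state(): the state, without advancing time (a new reading comes with each control period).
- imaging.capture(name): name is "scene" or "side" or "wrist"; returns a dict with "color" (480x640x3 uint8, red, green, blue), "z_map" (480x640 float32, m along the optical axis (not along the pixel's ray), 0 where there is no reading), "mtx" (3x3 intrinsics, pixels), "extrinsics" (4x4, takes a point from camera to world coordinates). Camera axes: x right, y down, z forward; pixel columns grow to the right and rows downward; lengths in m; the calibration is good to about 2 mm. A picture is of the moment at which its call begins.
- arm.finish_job(): hands the job in; it is judged then, once.
The state is a dict: "clock": time; "joint_positions": joint angles; "dq": joint speeds; "effort": joint torques, N m; "tcp_pos": TCP position; "ee_rot": TCP orientation; "contact_force": force on the tool from outside, world axes, zero at the start; "wrist_torque": the same for the moment, N m; "gripper_width": finger opening in m; "finger_force": force on a finger pad.
Only numpy, scipy, OpenCV 4.12 (cv2) and the standard library are available. Lean on these libraries where they do the work, as an engineer would, in place of code of your own. Each camera call takes 0.05 s, during which the arm holds its last target. There are 200 camera calls.

## Task

Put the loose tap and the red-handled thread gauge back in the blue stock bin: swing its flat metal cover on its pin until the cover is fully clear of the bin, drop both parts in, then swing the cover fully shut again. Let each part go inside the bin or right at its mouth, not from high up, and leave the oil bottle, the paste tin and the wrench where they are.

Things in the scene. Friction and masses are not known exactly. Their poses are not given: they have to be found in the camera images.
- bin_in (a point): Centre of the inner floor of the blue plastic stock bin with a blank white label. The bin is fixed: outside 180 mm along its x, 220 mm along its y, 90 mm high; walls and floor 4 mm. Axes of the bin: z up, x away from the label, which faces the robot. The cover lies over it at the start.
- cover (a joint): Angle in rad of the flat metal cover, which swings level on a vertical pin beside the bin. 0 = shut on its stop, over the whole bin; grows clockwise seen from above, the free end passing the label side to the space on the bin's +y side; stop at 1.7. Clear of the mouth from about 1.4. Starts between 0 and 0.35. Friction 0.25 N m; it stays where left.
- cover_pivot (a point): On the axis of the cover's pin, level with the plate's top face, 97 mm above the table; 75 mm along the bin's +x and 127 mm along its +y from the bin's centre. Its axes turn with the cover and equal the bin's when shut. In them the bare-metal plate, 4 mm thick, spans x -170 to +20 mm and y -242 to +18 mm. The pin's head, 22 mm across, stands 8 mm above the plate.
- cover_lip (a point): Middle of the top edge of the far one of the cover's two upright yellow lips, to push against from either side; axes as cover_pivot. From cover_pivot it lies at x +18, y -136, z +25 mm. The lip is 4 mm thick (x), 212 mm long (y) and rises 25 mm above the plate. The other lip is the same, 186 mm away along -x.
- tap_mid (a point): Middle of the loose thread-cutting tap, dark four-winged steel with a round bright shank, an orange ring and a square end, lying on the table: 140 mm long along its x (threaded end at +61 mm, square end at -79 mm). This point is its balance point, 12 mm above its underside. The four-winged part, x -14 to +61 mm, is 24 mm wide and 24 mm high and is the place to grip; the shank is 18 mm across. About 0.33 kg.
- gauge_mid (a point): Middle of the loose thread plug gauge: square red plastic handle 70 mm long along its x and 28 by 28 mm, with a bright steel plug 22 mm across on each end (ends at +71 and -59 mm). It lies on the table on its handle; this point is half-way along the handle, 14 mm above its underside. About 0.3 kg.
- oil_bottle: Loose white plastic bottle with a black cap, 68 mm across and 170 mm high, standing; origin at the centre of its underside. To be left alone.
- paste_tin: Loose low yellow and green tin, 70 mm across and 55 mm high, standing; origin at the centre of its underside. To be left alone.
- wrench: Loose steel wrench 200 mm long along its x, lying flat; origin at the middle of its underside. To be left alone.
Things that resemble listed ones, but are neither listed nor needed, are in the scene too. Of the things that look like the part that bears tap_mid, the middle-sized one is meant.

How it is judged:
By the outcome, as a careful person would: the job done as asked, in the order asked, and still so for the second after the job is handed in, with the robot touching nothing.
It also fails if it takes over 72 s, if anything falls off the work surface, if the arm or the gripper's body presses on something with over 40 N, if the wrist force passes 120 N, or if a joint passes its speed limit or range.

## Working session

There is one attempt and no reset: what is moved stays moved. The work goes in short steps, Python scripts to look and compute and a tool call to move; the robot and the scene stay as the last step left them, time stands still between calls to the robot, and variables do not carry over. Pictures are saved under pics/ and viewed, at most 10 in all, crops included, and the job is handed in when it is done.

Besides the shell and the picture viewer there is one more tool, called after "Call:" as a command line: name --argument value ..., lists and objects as JSON in quotes. drive_tool: Moves the arm, as the interface text tells. Shifts and turns lie within -1 to 1; 1 stands for 0.25 m of shift or 90 degrees of turn. Its arguments: {"type":"object","properties":{"commands":{"type":"array"},"claw":{"type":"number"},"force":{"type":"number"}},"required":["commands"]}

```bash
mkdir -p pics; cat > h.py <<'E'
import numpy as np, cv2
from station import sensors, imaging, arm
def cap(n,save=None):
    d=imaging.capture(n)
    if save: cv2.imwrite('pics/'+save,cv2.cvtColor(d['color'],cv2.COLOR_RGB2BGR))
    np.savez('/tmp/'+n,**d); return d
def load(n): return dict(np.load('/tmp/'+n+'.npz'))
def world(d):
    z=d['z_map'];K=d['mtx'];v,u=np.mgrid[:z.shape[0],:z.shape[1]]
    P=np.stack([(u-K[0,2])/K[0,0]*z,(v-K[1,2])/K[1,1]*z,z],-1)
    W=P@d['extrinsics'][:3,:3].T+d['extrinsics'][:3,3]; W[z==0]=np.nan; return W
E
python3 - <<'E'
from h import *
for n in('scene','side'):
    d=cap(n,n+'1.png'); print(n,d['extrinsics'].round(3).tolist(),d['mtx'][0,0])
s=sensors.read_state(); print({k:np.round(v,3).tolist() for k,v in s.items()})
E
```

```text
scene [[0.756, 0.53, -0.385, 1.149], [0.655, -0.601, 0.459, -0.724], [0.012, -0.599, -0.801, 1.267], [0.0, 0.0, 0.0, 1.0]] 614.4431989875361
side [[0.914, -0.311, 0.262, 0.269], [-0.407, -0.678, 0.613, -0.771], [-0.013, -0.666, -0.746, 0.988], [0.0, 0.0, 0.0, 1.0]] 500.60634505494016
{'clock': 0.1, 'joint_positions': [-1.382, 0.478, 0.022, 1.556, -0.011, 1.109, -0.083], 'dq': [-0.001, -0.001, -0.0, -0.002, -0.002, -0.001, -0.001], 'effort': [0.004, -58.409, 1.54, -27.331, -0.054, 0.013, 0.0], 'tcp_pos': [0.197, 0.645, 0.222], 'ee_rot': [-3.14, 0.0, 2.845], 'contact_force': [-0.48, 0.874, 0.033], 'wrist_torque': [-0.008, -0.036, -0.047], 'finger_force': 0.0, 'gripper_width': 0.088}
```

View pics/scene1.png

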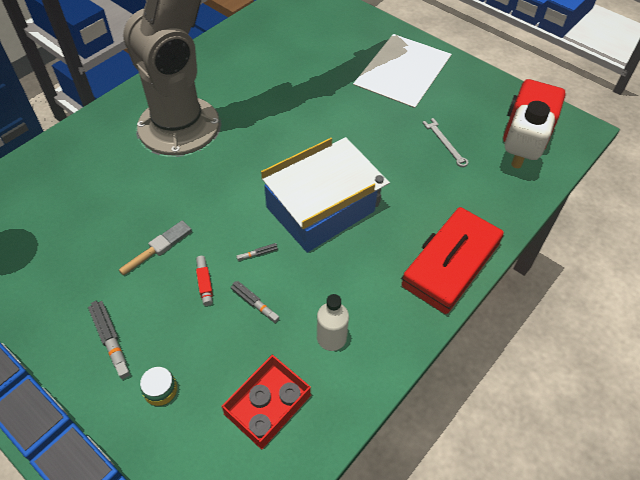

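View pics/side1.png

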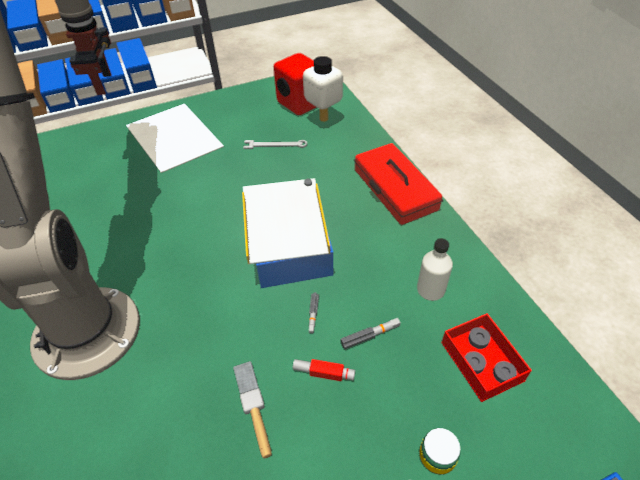

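The scene view shows three taps: the largest at (108,338), the middle one at (255,301) and a small one at (258,252). The gauge is at (204,280), the covered bin at (325,190), its pin head at (379,180) and the tin at (158,385). The wrench is at (445,142). The side view shows the same things, with the bin wall at (295,265) and the middle tap at (370,333).

```bash
python3 - <<'E'
from h import *
def rect(p,name):
    r=cv2.minAreaRect((p[:,:2]*1000).astype(np.float32)); b=cv2.boxPoints(r)
    print(name,len(p),'c',np.round(r[0]),'size',np.round(r[1]),'ang',round(r[2],1),'z',np.nanpercentile(p[:,2],[2,50,98]).round(3)); return b
for n,rois in(('scene',dict(tap=(228,275,282,325),gauge=(190,250,218,310),cov=(245,120,395,255))),('side',dict(tap=(335,312,405,352),gauge=(288,352,360,386),cov=(235,170,340,290)))):
    d=load(n);W=world(d);hsv=cv2.cvtColor(d['color'],cv2.COLOR_RGB2HSV).astype(int)
    green=(abs(hsv[...,0]-75)<18)&(hsv[...,1]>90)
    for k,(a,b,c,e) in rois.items():
        sl=np.s_[b:e,a:c];w=W[sl].reshape(-1,3);h=hsv[sl].reshape(-1,3);g=green[sl].ravel();ok=~np.isnan(w[:,0])
        print('---',n,k)
        if k!='cov':
            m=ok&~g&(w[:,2]>.006)&(w[:,2]<.05); p=w[m]; rect(p,'all')
            q=w[m&(h[:,1]>150)&((h[:,0]<9)|(h[:,0]>172))]
            if k=='gauge': rect(q,'red')
            else:
                q=w[m&(h[:,1]>150)&(h[:,0]<25)]; print('orange',len(q),q.mean(0).round(3)if len(q) else '')
        else:
            m=ok&(w[:,2]>.09)&(w[:,2]<.102); print(rect(w[m],'plate').round())
            y=ok&(abs(h[:,0]-23)<8)&(h[:,1]>120)&(w[:,2]>.1); q=w[y]
            rect(q,'yellow')
            bl=ok&(abs(h[:,0]-112)<12)&(h[:,1]>110)&(w[:,2]<.085)&(w[:,2]>.01); print(rect(w[bl],'blue').round())
E
python3 - <<'E'
import sys;sys.path.insert(0,'.')
from h import *
a=load('scene')['color'][110:260,240:400];b=load('side')['color'][165:295,230:345]
A=cv2.resize(a,(400,375));B=cv2.resize(b,(332,375),interpolation=cv2.INTER_CUBIC)
cv2.imwrite('pics/crop1.png',cv2.cvtColor(np.hstack([A,B]),cv2.COLOR_RGB2BGR))
E
```

```text
--- scene tap
all 537 c [ 586. -277.] size [ 28. 143.] ang 88.6 z [0.009 0.019 0.027]
orange 14 [ 0.613 -0.277  0.02 ]
--- scene gauge
all 543 c [ 455. -316.] size [ 28. 133.] ang 55.1 z [0.013 0.025 0.031]
red 310 c [ 463. -320.] size [27. 81.] ang 54.7 z [0.017 0.027 0.032]
--- scene cov
plate 5499 c [516.  58.] size [266. 202.] ang 75.1 z [0.091 0.096 0.101]
[[384. -45.]
 [579. -97.]
 [647. 160.]
 [453. 212.]]
yellow 952 c [505.  36.] size [212. 199.] ang 74.7 z [0.101 0.113 0.124]
blue 1883 c [560. -15.] size [281. 144.] ang 39.8 z [0.012 0.048 0.083]
[[ 406.  -49.]
 [ 498. -160.]
 [ 714.   20.]
 [ 622.  131.]]
--- side tap
all 611 c [ 582. -274.] size [ 27. 141.] ang 90.0 z [0.011 0.021 0.028]
orange 18 [ 0.61  -0.277  0.02 ]
--- side gauge
all 868 c [ 450. -314.] size [ 29. 130.] ang 55.6 z [0.008 0.027 0.032]
red 551 c [ 460. -320.] size [29. 78.] ang 55.6 z [0.008 0.028 0.033]
--- side cov
plate 5552 c [509.  60.] size [267. 197.] ang 76.1 z [0.094 0.099 0.102]
[[381. -46.]
 [573. -93.]
 [637. 166.]
 [446. 214.]]
yellow 289 c [501.  35.] size [210. 191.] ang 74.6 z [0.102 0.123 0.127]
blue 1450 c [488. -67.] size [  9. 178.] ang 78.3 z [0.011 0.049 0.084]
[[400. -53.]
 [574. -89.]
 [576. -80.]
 [402. -44.]]
```

View pics/crop1.png

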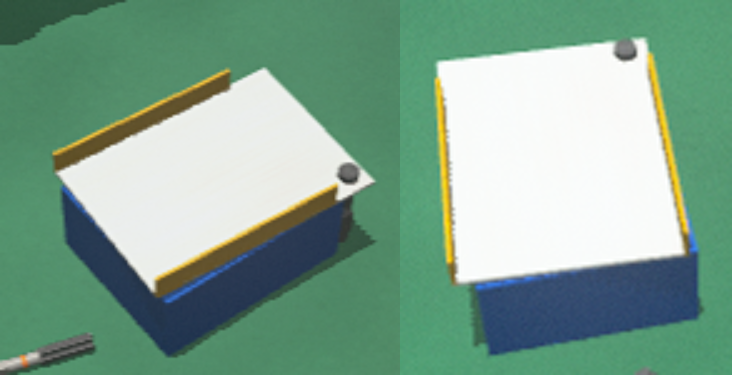

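The enlarged crop shows the cover nearly shut. The pin head is at scene (379,179) and side (308,182), the far lip is the right-hand one, and a sliver of blue rim shows beyond it.

```bash
cat >> h.py <<'E'
def ray(d,u,v,z):
    r=d['extrinsics'][:3,:3]@np.linalg.solve(d['mtx'],[u,v,1]);o=d['extrinsics'][:3,3]; return o+r*(z-o[2])/r[2]
def plan(wps,start=None,step=.06,turn=9.9):
    "rows through waypoints (x,y,z,yaw) from the present pose"
    s=sensors.read_state(); p=np.array([*s['tcp_pos'],s['ee_rot'][2]]) if start is None else np.array(start,float)
    out=[];tw=0
    for w in wps:
        w=np.array(w,float); dy=(w[3]-p[3]+np.pi)%(2*np.pi)-np.pi
        n=int(max(1,np.ceil(np.linalg.norm(w[:3]-p[:3])/step),np.ceil(abs(np.degrees(dy))/turn))); dl=(w[:3]-p[:3])/n
        for i in range(n):
            y=p[3]; c,s_=np.cos(y),np.sin(y)
            r=np.array([c*dl[0]+s_*dl[1],s_*dl[0]-c*dl[1],-dl[2]])/.25
            r=np.round([*r,0,0,-dy/n/(np.pi/2)],3); out.append(r.tolist())
            y2=y-r[5]*np.pi/2
            p[:3]+=np.array([c*r[0]+s_*r[1],s_*r[0]-c*r[1],-r[2]])*.25; p[3]=y2
    for i in range(0,len(out),10): print(str(out[i:i+10]).replace(' ',''))
    print(len(out),'rows; end',p.round(3)); return p
E
python3 - <<'E'
from h import *
print(ray(load('scene'),379.2,179.2,.105),ray(load('side'),307.9,181.6,.105))
piv=np.array([.616,.150]); yb=np.radians(-11.7)
def lip(q,x,y):
    a=yb-q;c,s=np.cos(a),np.sin(a);return piv+[c*x-s*y,s*x+c*y]
Y=1.32
a=lip(.05,.050,-.17);p=plan([(*a,.19,Y),(*a,.107,Y)])
wp=[]
for q in np.r_[np.arange(.05,1.6,.22),1.6]:
    wp.append((*lip(q,.02+.0135*abs(np.cos(q))+.010*abs(np.sin(q)),-.17),.107,Y))
print(np.round(wp,3).tolist()); plan(wp,start=p)
E
```

```text
[0.61678481 0.14494108 0.105     ] [0.61154228 0.14855446 0.105     ]
[[-0.172,-0.148,0.009,0.0,0.0,0.069],[-0.187,-0.129,0.009,0.0,0.0,0.069],[-0.2,-0.108,0.009,0.0,0.0,0.069],[-0.21,-0.085,0.009,0.0,0.0,0.069],[-0.218,-0.062,0.009,0.0,0.0,0.069],[-0.224,-0.038,0.009,0.0,0.0,0.069],[-0.227,-0.014,0.009,0.0,0.0,0.069],[-0.227,0.011,0.009,0.0,0.0,0.069],[-0.224,0.035,0.009,0.0,0.0,0.069],[-0.219,0.059,0.009,0.0,0.0,0.069]]
[[-0.211,0.083,0.009,0.0,0.0,0.069],[-0.201,0.105,0.009,0.0,0.0,0.069],[-0.189,0.126,0.009,0.0,0.0,0.069],[-0.174,0.146,0.009,0.0,0.0,0.069],[-0.0,0.001,0.167,0.0,0.0,0.002],[-0.0,0.001,0.167,0.0,0.0,0.002]]
16 rows; end [ 0.622 -0.027  0.107  1.321]
[[0.606, -0.023, 0.107, 1.32], [0.57, -0.018, 0.107, 1.32], [0.535, -0.004, 0.107, 1.32], [0.504, 0.017, 0.107, 1.32], [0.477, 0.045, 0.107, 1.32], [0.457, 0.08, 0.107, 1.32], [0.446, 0.118, 0.107, 1.32], [0.444, 0.158, 0.107, 1.32], [0.444, 0.16, 0.107, 1.32]]
[[-0.0,-0.064,-0.001,0.0,0.0,0.001],[-0.014,-0.145,0.0,0.0,0.0,-0.0],[0.017,-0.148,0.0,0.0,0.0,-0.0],[0.051,-0.144,0.0,0.0,0.0,-0.0],[0.083,-0.131,0.0,0.0,0.0,-0.0],[0.113,-0.111,0.0,0.0,0.0,-0.0],[0.137,-0.083,0.0,0.0,0.0,-0.0],[0.153,-0.049,0.0,0.0,0.0,-0.0],[0.007,-0.001,0.0,0.0,0.0,-0.0]]
9 rows; end [0.444 0.16  0.107 1.32 ]
```

Call:
drive_tool --commands '[[[-0.172,-0.148,0.009,0,0,0.069],[-0.187,-0.129,0.009,0,0,0.069],[-0.2,-0.108,0.009,0,0,0.069],[-0.21,-0.085,0.009,0,0,0.069],[-0.218,-0.062,0.009,0,0,0.069],[-0.224,-0.038,0.009,0,0,0.069],[-0.227,-0.014,0.009,0,0,0.069],[-0.227,0.011,0.009,0,0,0.069],[-0.224,0.035,0.009,0,0,0.069],[-0.219,0.059,0.009,0,0,0.069]]]' --claw 1

```text
clock: 1.35
tcp_pos: [0.5007, 0.164, 0.2]
ee_rot: [-3.142, -0.0, 1.758]
contact_force: [-0.1, 0.7, 0.2]
gripper_width: 0.0003
finger_force: 0.0
```

Call:
drive_tool --commands '[[[-0.211,0.083,0.009,0,0,0.069],[-0.201,0.105,0.009,0,0,0.069],[-0.189,0.126,0.009,0,0,0.069],[-0.174,0.146,0.009,0,0,0.069],[0,0,0,0,0,0],[0,0,0,0,0,0]]]'

```text
clock: 2.1
tcp_pos: [0.6208, -0.0257, 0.1905]
ee_rot: [-3.14, -0.0, 1.328]
contact_force: [-0.8, 0.3, 0.7]
gripper_width: 0.0008
finger_force: 0.0
```

```bash
python3 - <<'E'
from h import *
s=sensors.read_state(); print({k:np.round(s[k],3).tolist() for k in('clock','joint_positions','tcp_pos','ee_rot','contact_force')})
cap('side','side2.png')
E
```

```text
{'clock': 2.1, 'joint_positions': [-0.478, 0.468, 0.572, 1.751, -0.293, 1.01, -0.039], 'tcp_pos': [0.621, -0.026, 0.191], 'ee_rot': [-3.14, -0.0, 1.328], 'contact_force': [-0.834, 0.267, 0.663]}
```

View pics/side2.png

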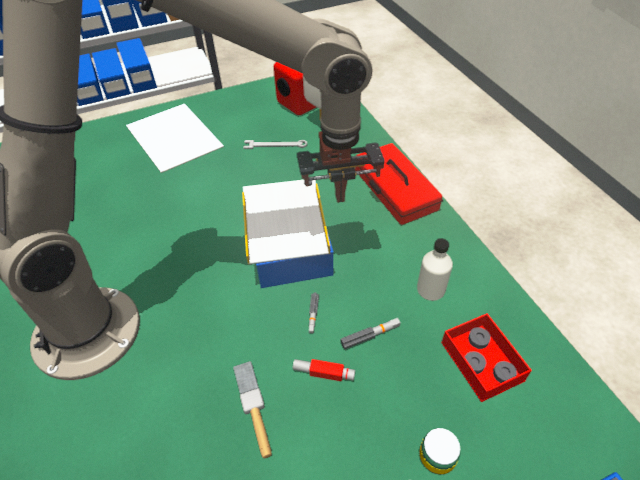

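The side view shows the closed fingertips at (340,200), above and outside the far lip, with nothing else near. I'll descend and then sweep.

Call:
drive_tool --commands '[[[0,0,0.11,0,0,0],[0,0,0.11,0,0,0],[0,0,0.11,0,0,0],[0,-0.032,0,0,0,0],[0,-0.032,0,0,0,0],[-0.007,-0.07,0,0,0,0],[-0.007,-0.075,0,0,0,0],[0.008,-0.074,0,0,0,0],[0.009,-0.074,0,0,0,0]]]'

```text
clock: 3.28
tcp_pos: [0.5358, -0.0034, 0.1105]
ee_rot: [3.138, -0.002, 1.328]
contact_force: [1.5, 0.7, 0.7]
gripper_width: 0.0005
finger_force: 0.8
```

Call:
drive_tool --commands '[[[0.025,-0.072,0,0,0,0],[0.026,-0.072,0,0,0,0],[0.041,-0.066,0,0,0,0],[0.042,-0.065,0,0,0,0],[0.056,-0.056,0,0,0,0],[0.057,-0.055,0,0,0,0],[0.068,-0.042,0,0,0,0],[0.069,-0.041,0,0,0,0]]]'

```text
clock: 4.28
tcp_pos: [0.4433, 0.1179, 0.1088]
ee_rot: [-3.141, 0.0, 1.328]
contact_force: [0.8, -0.7, 0.2]
gripper_width: 0.0002
finger_force: 0.8
```

Call:
drive_tool --commands '[[[0.076,-0.025,0,0,0,0],[0.077,-0.024,0,0,0,0],[0.04,-0.005,0,0,0,0],[0,0,0,0,0,0]]]'

```text
clock: 4.78
tcp_pos: [0.4424, 0.168, 0.1086]
ee_rot: [-3.141, -0.0, 1.329]
contact_force: [0.6, -0.3, -1.0]
gripper_width: 0.0005
finger_force: 0.0
```

```bash
python3 - <<'E'
from h import *
s=sensors.read_state(); print({k:np.round(s[k],3).tolist() for k in('clock','joint_positions','tcp_pos','ee_rot','contact_force')})
d=cap('side'); cap('scene'); e=load('scene')
cv2.imwrite('pics/two.png',cv2.cvtColor(np.hstack([cv2.resize(d['color'][100:400,80:480],(400,300)),cv2.resize(e['color'][50:350,130:530],(400,300))]),cv2.COLOR_RGB2BGR))
E
```

```text
{'clock': 4.775, 'joint_positions': [-0.939, 0.338, 0.534, 2.158, -0.263, 0.707, -0.471], 'tcp_pos': [0.442, 0.168, 0.109], 'ee_rot': [-3.141, -0.0, 1.329], 'contact_force': [0.612, -0.317, -1.045]}
```

View pics/two.png

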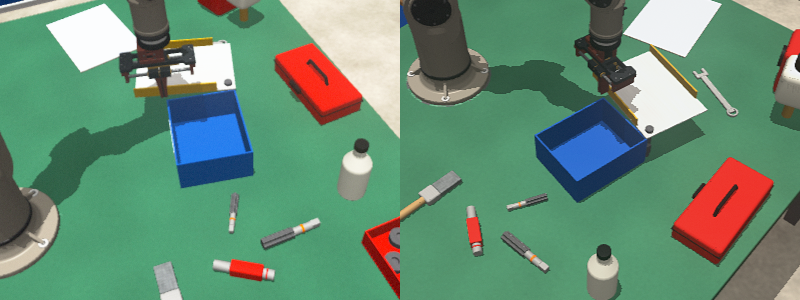

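The cover stands open on the +y side, the whole bin mouth is free, and nothing else has moved.

```bash
python3 - <<'E'
from h import *
for n,(a,b,c,e) in(('side',(235,180,345,300)),('scene',(255,135,390,260))):
    d=load(n);W=world(d);h=cv2.cvtColor(d['color'],cv2.COLOR_RGB2HSV).astype(int)
    m=(abs(h[...,0]-112)<12)&(h[...,1]>110)&(W[...,2]>.084)&(W[...,2]<.096); k=np.zeros_like(m);k[b:e,a:c]=1;p=W[m&k]
    r=cv2.minAreaRect((p[:,:2]*1000).astype(np.float32));print(n,'rim',r)
    m=(h[...,1]<60)&(h[...,2]>150)&(W[...,2]>.09)&(W[...,2]<.102)
    k[:]=0; k[(slice(100,210) if n=='side' else slice(60,200)),(slice(200,340) if n=='side' else slice(330,450))]=1
    p=W[m&k]; print(' cover',cv2.minAreaRect((p[:,:2]*1000).astype(np.float32)))
p=plan([(.442,.168,.20,1.329),(.565,-.275,.17,0)]) 
E
```

```text
side rim ((510.47808837890625, 40.01258087158203), (224.90704345703125, 180.36441040039062), 78.0136489868164)
 cover ((527.0556030273438, 257.01666259765625), (196.0214385986328, 260.3571472167969), 71.89896392822266)
scene rim ((514.7192993164062, 38.09300994873047), (224.87802124023438, 185.82644653320312), 78.16277313232422)
 cover ((530.6123046875, 255.3333740234375), (193.49807739257812, 265.7015686035156), 71.30848693847656)
[[0.002,-0.002,-0.183,0.0,0.0,-0.001],[0.002,-0.002,-0.183,0.0,0.0,-0.001],[-0.201,0.113,0.015,0.0,0.0,0.106],[-0.179,0.144,0.015,0.0,0.0,0.106],[-0.153,0.172,0.015,0.0,0.0,0.106],[-0.122,0.195,0.015,0.0,0.0,0.106],[-0.088,0.212,0.015,0.0,0.0,0.106],[-0.052,0.224,0.015,0.0,0.0,0.106],[-0.014,0.23,0.015,0.0,0.0,0.106],[0.024,0.229,0.015,0.0,0.0,0.106]]
10 rows; end [ 0.565 -0.275  0.17  -0.002]
```

Call:
drive_tool --commands '[[[0,0,-0.183,0,0,0],[0,0,-0.183,0,0,0],[-0.201,0.113,0.015,0,0,0.106],[-0.179,0.144,0.015,0,0,0.106],[-0.153,0.172,0.015,0,0,0.106],[-0.122,0.195,0.015,0,0,0.106],[-0.088,0.212,0.015,0,0,0.106],[-0.052,0.224,0.015,0,0,0.106],[-0.014,0.23,0.015,0,0,0.106],[0.024,0.229,0.015,0,0,0.106]]]'

```text
clock: 6.12
tcp_pos: [0.5643, -0.2787, 0.1699]
ee_rot: [-3.141, -0.0, -0.011]
contact_force: [0.8, 0.4, 0.5]
gripper_width: 0.0004
finger_force: 0.0
```

Call:
drive_tool --commands '[[[0,0,0,0,0,0],[0,0,0,0,0,0]]]' --claw 0.3

```text
clock: 6.38
tcp_pos: [0.5638, -0.2766, 0.1697]
ee_rot: [-3.141, 0.001, -0.005]
contact_force: [0.3, -0.2, 0.2]
gripper_width: 0.0167
finger_force: 0.0
```

```bash
python3 - <<'E'
from h import *
s=sensors.read_state(); print({k:np.round(s[k],3).tolist() for k in('clock','joint_positions','tcp_pos','ee_rot','gripper_width')})
d=cap('wrist','wrist1.png');W=world(d);h=cv2.cvtColor(d['color'],cv2.COLOR_RGB2HSV).astype(int)
green=(abs(h[...,0]-75)<18)&(h[...,1]>90)
m=~green&(W[...,2]>.006)&(W[...,2]<.04)&(abs(W[...,0]-.58)<.09)&(abs(W[...,1]+.275)<.035)
p=W[m];print(len(p));r=cv2.minAreaRect((p[:,:2]*1000).astype(np.float32));print(r)
E
```

```text
{'clock': 6.375, 'joint_positions': [-0.262, 0.609, 0.9, 1.766, -0.547, 1.039, -0.735], 'tcp_pos': [0.564, -0.277, 0.17], 'ee_rot': [-3.141, 0.001, -0.005], 'gripper_width': 0.017}
3584
((581.523681640625, -273.81915283203125), (23.995079040527344, 139.8909454345703), 89.43873596191406)
```

View pics/wrist1.png

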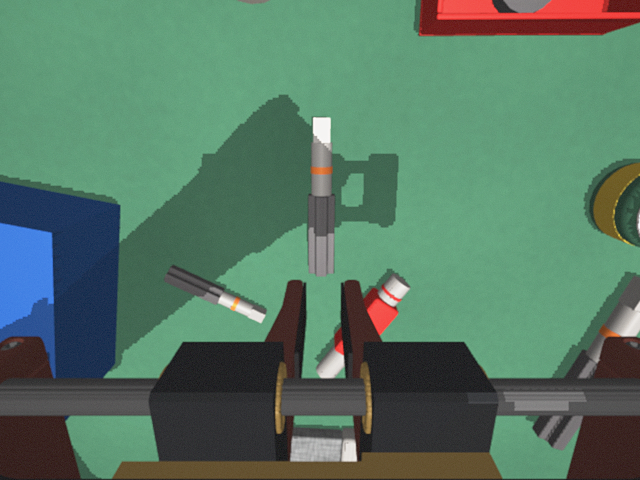

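The wrist view shows the tap at (320,195) upright in the picture, square end at the top, in line with the fingers. The gauge is at (370,325), well clear of the fingers.

Call:
drive_tool --commands '[[[0,-0.012,0.15,0,0,0],[0,0,0.17,0,0,0],[0,0,0.17,0,0,0],[0,0,0.1,0,0,0],[0,0,0.06,0,0,0],[0,0,0.01,0,0,0],[0,0,0,0,0,0]]]' --claw 0.3

```text
clock: 7.3
tcp_pos: [0.5651, -0.2734, 0.0061]
ee_rot: [3.141, -0.001, -0.004]
contact_force: [-0.3, -0.4, 1.0]
gripper_width: 0.0617
finger_force: 0.0
```

Call:
drive_tool --commands '[[[0,0,0,0,0,0],[0,0,0,0,0,0],[0,0,0,0,0,0],[0,0,0,0,0,0],[0,0,0,0,0,0]]]' --claw 1 --force 35

```text
clock: 7.92
tcp_pos: [0.5645, -0.2737, 0.0053]
ee_rot: [3.141, -0.0, -0.005]
contact_force: [0.4, -0.7, -0.1]
gripper_width: 0.0237
finger_force: 35.0
```

Call:
drive_tool --commands '[[[0,0,-0.1,0,0,0],[0,0,-0.2,0,0,0],[0,0,-0.24,0,0,0],[0,0,-0.1,0,0,0]]]'

```text
clock: 8.43
tcp_pos: [0.565, -0.2741, 0.1679]
ee_rot: [3.141, -0.003, -0.005]
contact_force: [-0.7, -0.2, -4.0]
gripper_width: 0.0238
finger_force: 35.0
```

```bash
python3 - <<'E'
from h import *
s=sensors.read_state(); print({k:np.round(s[k],3).tolist() for k in('clock','joint_positions','tcp_pos','ee_rot','gripper_width')})
yb=np.radians(-12);c,s_=np.cos(yb),np.sin(yb);B=lambda x,y:np.array([.5125+c*x-s_*y,.039+s_*x+c*y])
t=B(.03,.0); print(t)
# part along bin y: tool x along bin y -> yaw = yb+90deg or yb-90deg
Y=yb+np.pi/2
plan([(*t,.16,Y),(*t,.035,Y)])
print();plan([(*t,.16,yb-np.pi/2)])
E
```

```text
{'clock': 8.425, 'joint_positions': [-0.268, 0.61, 0.902, 1.771, -0.552, 1.031, -0.736], 'tcp_pos': [0.565, -0.274, 0.168], 'ee_rot': [3.141, -0.003, -0.005], 'gripper_width': 0.024}
[0.54184443 0.03276265]
[[-0.012,-0.153,0.004,0.0,0.0,-0.109],[0.014,-0.153,0.004,0.0,0.0,-0.109],[0.04,-0.149,0.004,0.0,0.0,-0.109],[0.065,-0.14,0.004,0.0,0.0,-0.109],[0.087,-0.127,0.004,0.0,0.0,-0.109],[0.108,-0.11,0.004,0.0,0.0,-0.109],[0.125,-0.09,0.004,0.0,0.0,-0.109],[0.138,-0.067,0.004,0.0,0.0,-0.109],[-0.0,-0.0,0.167,0.0,0.0,0.001],[-0.0,-0.0,0.167,0.0,0.0,0.001]]
[[-0.0,-0.0,0.167,0.0,0.0,0.001]]
11 rows; end [0.542 0.033 0.035 1.36 ]

[[-0.009,-0.112,0.003,0.0,0.0,0.103],[-0.027,-0.109,0.003,0.0,0.0,0.103],[-0.044,-0.103,0.003,0.0,0.0,0.103],[-0.06,-0.094,0.003,0.0,0.0,0.103],[-0.074,-0.084,0.003,0.0,0.0,0.103],[-0.087,-0.07,0.003,0.0,0.0,0.103],[-0.097,-0.056,0.003,0.0,0.0,0.103],[-0.105,-0.039,0.003,0.0,0.0,0.103],[-0.11,-0.022,0.003,0.0,0.0,0.103],[-0.112,-0.004,0.003,0.0,0.0,0.103]]
[[-0.111,0.014,0.003,0.0,0.0,0.103]]
11 rows; end [ 0.542  0.033  0.16  -1.785]
```

Call:
drive_tool --commands '[[[-0.012,-0.153,0,0,0,-0.109],[0.014,-0.153,0,0,0,-0.109],[0.04,-0.149,0,0,0,-0.109],[0.065,-0.14,0,0,0,-0.109],[0.087,-0.127,0,0,0,-0.109],[0.108,-0.11,0,0,0,-0.109],[0.125,-0.09,0,0,0,-0.109],[0.138,-0.067,0,0,0,-0.109],[0,0,0,0,0,0],[0,0,0,0,0,0]]]'

```text
clock: 9.68
tcp_pos: [0.5407, 0.0329, 0.1647]
ee_rot: [-3.141, 0.001, 1.364]
contact_force: [-0.7, -0.4, -4.0]
gripper_width: 0.0238
finger_force: 35.0
```

Call:
drive_tool --commands '[[[0,0,0.12,0,0,0],[0,0,0.16,0,0,0],[0,0,0.16,0,0,0],[0,0,0.09,0,0,0],[0,0,0.01,0,0,0],[0,0,0,0,0,0]]]'

```text
clock: 10.42
tcp_pos: [0.5418, 0.0325, 0.0308]
ee_rot: [3.141, 0.0, 1.363]
contact_force: [0.2, -0.7, -3.1]
gripper_width: 0.0236
finger_force: 35.0
```

Call:
drive_tool --commands '[[[0,0,0,0,0,0],[0,0,0,0,0,0],[0,0,0,0,0,0],[0,0,0,0,0,0]]]' --claw 0.45

```text
clock: 10.92
tcp_pos: [0.5415, 0.0337, 0.0304]
ee_rot: [3.141, -0.0, 1.365]
contact_force: [-0.2, 0.3, 0.0]
gripper_width: 0.0482
finger_force: 0.0
```

Call:
drive_tool --commands '[[[0,0,-0.15,0,0,0],[0,0,-0.22,0,0,0],[0,0,-0.22,0,0,0]]]'

```text
clock: 11.3
tcp_pos: [0.5409, 0.0334, 0.1791]
ee_rot: [-3.141, 0.001, 1.365]
contact_force: [0.8, 1.6, 1.1]
gripper_width: 0.0484
finger_force: 0.0
```

```bash
python3 - <<'E'
from h import *
s=sensors.read_state(); print({k:np.round(s[k],3).tolist() for k in('clock','joint_positions','tcp_pos','ee_rot','gripper_width')})
# gauge: centre ~ (.459,-.319), axis -35deg ; tool x along axis
for Y in (np.radians(-35),np.radians(145)): plan([(.459,-.318,.15,Y)]);print()
E
```

```text
{'clock': 11.3, 'joint_positions': [-0.667, 0.349, 0.612, 1.951, -0.25, 0.917, -0.136], 'tcp_pos': [0.541, 0.033, 0.179], 'ee_rot': [-3.141, 0.001, 1.365], 'gripper_width': 0.048}
[[-0.12,-0.003,0.01,0.0,0.0,0.105],[-0.119,0.017,0.01,0.0,0.0,0.105],[-0.115,0.036,0.01,0.0,0.0,0.105],[-0.107,0.055,0.01,0.0,0.0,0.105],[-0.097,0.072,0.01,0.0,0.0,0.105],[-0.084,0.086,0.01,0.0,0.0,0.105],[-0.068,0.099,0.01,0.0,0.0,0.105],[-0.051,0.109,0.01,0.0,0.0,0.105],[-0.033,0.116,0.01,0.0,0.0,0.105],[-0.013,0.12,0.01,0.0,0.0,0.105]]
[[0.007,0.12,0.01,0.0,0.0,0.105],[0.026,0.117,0.01,0.0,0.0,0.105]]
12 rows; end [ 0.459 -0.318  0.149 -0.614]

[[-0.206,-0.005,0.017,0.0,0.0,-0.106],[-0.203,-0.039,0.017,0.0,0.0,-0.106],[-0.193,-0.072,0.017,0.0,0.0,-0.106],[-0.179,-0.103,0.017,0.0,0.0,-0.106],[-0.159,-0.131,0.017,0.0,0.0,-0.106],[-0.135,-0.156,0.017,0.0,0.0,-0.106],[-0.108,-0.176,0.017,0.0,0.0,-0.106]]
7 rows; end [ 0.459 -0.318  0.149  2.53 ]
```

Call:
drive_tool --commands '[[[-0.206,-0.005,0,0,0,-0.106],[-0.203,-0.039,0,0,0,-0.106],[-0.193,-0.072,0,0,0,-0.106],[-0.179,-0.103,0,0,0,-0.106],[-0.159,-0.131,0,0,0,-0.106],[-0.135,-0.156,0,0,0,-0.106],[-0.108,-0.176,0,0,0,-0.106],[0,0,0,0,0,0],[0,0,0,0,0,0]]]' --claw 0.3

```text
clock: 12.42
tcp_pos: [0.4593, -0.3176, 0.1775]
ee_rot: [3.141, -0.001, 2.529]
contact_force: [-0.0, -0.1, -0.7]
gripper_width: 0.0612
finger_force: 0.0
```

```bash
python3 - <<'E'
from h import *
s=sensors.read_state(); print({k:np.round(s[k],3).tolist() for k in('clock','joint_positions','tcp_pos','ee_rot','gripper_width')})
d=cap('wrist','wrist2.png');W=world(d);h=cv2.cvtColor(d['color'],cv2.COLOR_RGB2HSV).astype(int)
green=(abs(h[...,0]-75)<18)&(h[...,1]>90)
R=np.hypot(W[...,0]-.455,W[...,1]+.316)<.09
m=~green&(W[...,2]>.006)&(W[...,2]<.045)&R
red=m&(h[...,1]>150)&((h[...,0]<9)|(h[...,0]>172))
for k in(m,red): p=W[k];print(len(p),cv2.minAreaRect((p[:,:2]*1000).astype(np.float32)))
e=cap('scene')
cv2.imwrite('pics/w2.png',cv2.cvtColor(np.hstack([cv2.resize(d['color'],(400,300)),cv2.resize(e['color'][100:340,150:470],(400,300))]),cv2.COLOR_RGB2BGR))
E
```

```text
{'clock': 12.425, 'joint_positions': [0.124, 0.358, 0.464, 1.908, -0.199, 0.921, 1.643], 'tcp_pos': [0.459, -0.318, 0.177], 'ee_rot': [3.141, -0.001, 2.529], 'gripper_width': 0.061}
3960 ((450.9560546875, -312.2359313964844), (27.863454818725586, 130.17808532714844), 54.62177276611328)
2330 ((459.4299621582031, -318.5976867675781), (27.30167007446289, 79.38868713378906), 54.62177276611328)
```

View pics/w2.png

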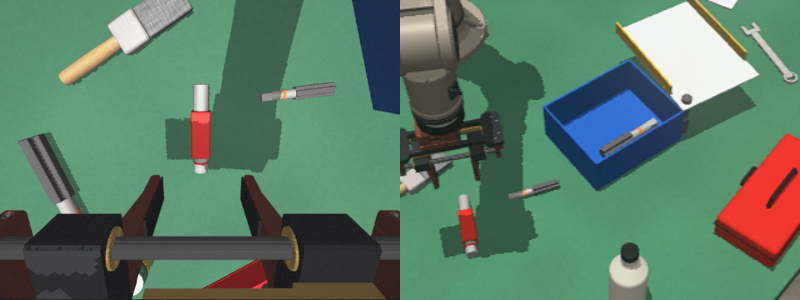

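The tap lies flat in the bin at right-hand view (628,138). The gauge is at left-hand view (200,130), in line with and between the fingers.

Call:
drive_tool --commands '[[[0.015,0,0.15,0,0,0],[0,0,0.18,0,0,0],[0,0,0.18,0,0,0],[0,0,0.1,0,0,0],[0,0,0.06,0,0,0],[0,0,0.01,0,0,0],[0,0,0,0,0,0]]]'

```text
clock: 13.4
tcp_pos: [0.4569, -0.316, 0.0084]
ee_rot: [3.141, 0.001, 2.531]
contact_force: [0.2, 0.0, 0.7]
gripper_width: 0.0616
finger_force: 0.0
```

Call:
drive_tool --commands '[[[0,0,0,0,0,0],[0,0,0,0,0,0],[0,0,0,0,0,0],[0,0,0,0,0,0],[0,0,0,0,0,0]]]' --claw 1 --force 35

```text
clock: 14.02
tcp_pos: [0.4562, -0.3162, 0.0079]
ee_rot: [-3.141, 0.0, 2.53]
contact_force: [-0.8, -0.2, 3.7]
gripper_width: 0.0279
finger_force: 35.0
```

Call:
drive_tool --commands '[[[0,0,-0.1,0,0,0],[0,0,-0.2,0,0,0],[0,0,-0.24,0,0,0],[0,0,-0.12,0,0,0],[0,0,0,0,0,0]]]'

```text
clock: 14.65
tcp_pos: [0.4573, -0.3163, 0.1743]
ee_rot: [3.14, 0.004, 2.531]
contact_force: [0.0, 0.5, -3.9]
gripper_width: 0.0277
finger_force: 35.0
```

```bash
python3 - <<'E'
from h import *
yb=np.radians(-12);c,s_=np.cos(yb),np.sin(yb);B=lambda x,y:np.array([.5125+c*x-s_*y,.039+s_*x+c*y])
t=B(-.035,-.003);plan([(*t,.175,yb+np.pi/2)])
E
```

```text
[[0.108,0.175,-0.0,0.0,0.0,0.106],[0.136,0.155,-0.0,0.0,0.0,0.106],[0.16,0.13,-0.0,0.0,0.0,0.106],[0.179,0.102,-0.0,0.0,0.0,0.106],[0.193,0.071,-0.0,0.0,0.0,0.106],[0.202,0.038,-0.0,0.0,0.0,0.106],[0.206,0.004,-0.0,0.0,0.0,0.106]]
7 rows; end [0.478 0.043 0.174 1.365]
```

Call:
drive_tool --commands '[[[0.108,0.175,0,0,0,0.106],[0.136,0.155,0,0,0,0.106],[0.16,0.13,0,0,0,0.106],[0.179,0.102,0,0,0,0.106],[0.193,0.071,0,0,0,0.106],[0.202,0.038,0,0,0,0.106],[0.206,0.004,0,0,0,0.106],[0,0,0,0,0,0],[0,0,0,0,0,0]]]'

```text
clock: 15.78
tcp_pos: [0.4751, 0.0419, 0.1711]
ee_rot: [-3.139, 0.002, 1.372]
contact_force: [-0.4, -0.8, -2.8]
gripper_width: 0.0277
finger_force: 35.0
```

Call:
drive_tool --commands '[[[0,0,0.12,0,0,0],[0,0,0.18,0,0,0],[0,0,0.18,0,0,0],[0,0,0.08,0,0,0],[0,0,0.01,0,0,0],[0,0,0,0,0,0]]]'

```text
clock: 16.52
tcp_pos: [0.4766, 0.0413, 0.0305]
ee_rot: [3.141, 0.0, 1.368]
contact_force: [0.7, -0.5, -3.1]
gripper_width: 0.0278
finger_force: 35.0
```

Call:
drive_tool --commands '[[[0,0,0,0,0,0],[0,0,0,0,0,0],[0,0,0,0,0,0],[0,0,0,0,0,0]]]' --claw 0.45

```text
clock: 17.02
tcp_pos: [0.4766, 0.0426, 0.0304]
ee_rot: [3.141, -0.0, 1.37]
contact_force: [-0.9, -1.1, -0.5]
gripper_width: 0.0486
finger_force: 0.0
```

Call:
drive_tool --commands '[[[0,0,-0.15,0,0,0],[0,0,-0.22,0,0,0],[0,0,-0.22,0,0,0]]]'

```text
clock: 17.4
tcp_pos: [0.476, 0.0422, 0.1791]
ee_rot: [-3.141, 0.001, 1.37]
contact_force: [0.6, 0.4, 1.1]
gripper_width: 0.0481
finger_force: 0.0
```

```bash
python3 - <<'E'
from h import *
piv=np.array([.612,.148]); yb=np.radians(-12)
def lip(q,x,y):
    a=yb-q;c,s=np.cos(a),np.sin(a);return piv+[c*x-s*y,s*x+c*y]
Y=sensors.read_state()['ee_rot'][2]
print(sensors.read_state()['tcp_pos'])
# pushing from inner side (lip x=16): start 22mm clear
a=lip(1.68,-.022,-.17);b=plan([(*a,.19,Y),(*a,.108,Y)])
wp=[]
qs=np.r_[np.arange(1.62,.1,-.12),.1,0.03,-.02]
for q in qs:
    h=.0135*abs(np.cos(q))+.010*abs(np.sin(q)); wp.append((*lip(q,.016-h,-.17),.108,Y))
print(np.round(wp,3)[[0,4,8,-3,-1]].tolist()); plan(wp,start=b)
E
```

```text
[0.4759794  0.04222099 0.17906265]
[[0.173,-0.054,-0.011,0.0,0.0,-0.0],[0.173,-0.054,-0.011,0.0,0.0,-0.0],[0.173,-0.054,-0.011,0.0,0.0,-0.0],[0.173,-0.054,-0.011,0.0,0.0,-0.0],[-0.001,-0.0,0.164,0.0,0.0,-0.0],[-0.001,-0.0,0.164,0.0,0.0,-0.0]]
6 rows; end [0.458 0.222 0.108 1.37 ]
[[0.446, 0.186, 0.108, 1.37], [0.446, 0.109, 0.108, 1.37], [0.482, 0.039, 0.108, 1.37], [0.562, -0.014, 0.108, 1.37], [0.582, -0.019, 0.108, 1.37]]
[[-0.149,-0.016,0.0,0.0,0.0,-0.0],[-0.08,0.003,0.0,0.0,0.0,-0.0],[-0.075,0.012,0.0,0.0,0.0,-0.0],[-0.074,0.019,0.0,0.0,0.0,-0.0],[-0.072,0.028,0.0,0.0,0.0,-0.0],[-0.069,0.037,0.0,0.0,0.0,-0.0],[-0.065,0.045,0.0,0.0,0.0,-0.0],[-0.06,0.053,0.0,0.0,0.0,-0.0],[-0.054,0.06,0.0,0.0,0.0,-0.0],[-0.048,0.067,0.0,0.0,0.0,-0.0]]
[[-0.039,0.073,0.0,0.0,0.0,-0.0],[-0.03,0.078,0.0,0.0,0.0,-0.0],[-0.02,0.082,0.0,0.0,0.0,-0.0],[-0.008,0.056,0.0,0.0,0.0,-0.0],[-0.004,0.05,0.0,0.0,0.0,-0.0],[0.0,0.035,0.0,0.0,0.0,-0.0]]
16 rows; end [ 0.582 -0.02   0.108  1.37 ]
```

Call:
drive_tool --commands '[[[0.173,-0.054,0,0,0,0],[0.173,-0.054,0,0,0,0],[0.173,-0.054,0,0,0,0],[0.173,-0.054,0,0,0,0],[0,0,0,0,0,0],[0,0,0,0,0,0]]]' --claw 1

```text
clock: 18.15
tcp_pos: [0.4579, 0.2219, 0.1775]
ee_rot: [-3.141, 0.001, 1.37]
contact_force: [0.5, -0.8, 0.6]
gripper_width: 0.0005
finger_force: 0.0
```

```bash
python3 - <<'E'
from h import *
print(sensors.read_state()['tcp_pos'].__repr__(),sensors.read_state()['gripper_width'])
d=cap('side'); e=cap('scene')
cv2.imwrite('pics/v3.png',cv2.cvtColor(np.hstack([cv2.resize(d['color'][100:325,160:460],(400,300)),cv2.resize(e['color'][80:305,220:520],(400,300))]),cv2.COLOR_RGB2BGR))
E
```

```text
array([0.45791986, 0.22185603, 0.1775212 ]) 0.000528783279893459
```

View pics/v3.png

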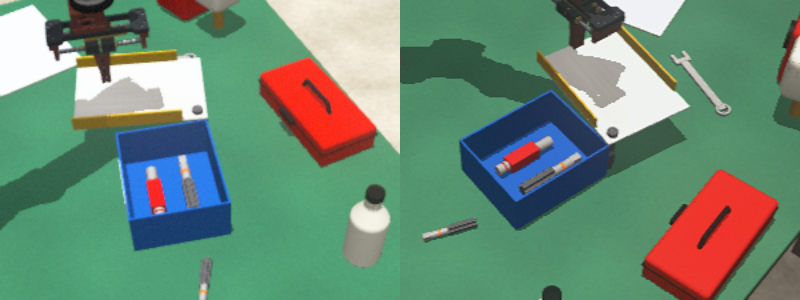

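Both parts lie flat inside the bin, the gauge at left-hand view (156,188) and the tap at (188,182). The fingertips at (105,78) are over the plate between the lips, so I'll descend and swing the cover shut.

Call:
drive_tool --commands '[[[0,0,0.14,0,0,0],[0,0,0.13,0,0,0],[-0.075,-0.008,0,0,0,0],[-0.075,-0.008,0,0,0,0],[-0.08,0.003,0,0,0,0],[-0.075,0.012,0,0,0,0],[-0.074,0.019,0,0,0,0],[-0.072,0.028,0,0,0,0],[-0.069,0.037,0,0,0,0],[-0.065,0.045,0,0,0,0]]]'

```text
clock: 19.5
tcp_pos: [0.4602, 0.0719, 0.1107]
ee_rot: [3.141, -0.001, 1.37]
contact_force: [-0.4, 2.3, -0.5]
gripper_width: 0.0003
finger_force: 0.9
```

Call:
drive_tool --commands '[[[-0.06,0.053,0,0,0,0],[-0.054,0.06,0,0,0,0],[-0.048,0.067,0,0,0,0],[-0.039,0.073,0,0,0,0],[-0.03,0.078,0,0,0,0],[-0.02,0.06,0,0,0,0],[-0.008,0.05,0,0,0,0],[-0.004,0.04,0,0,0,0],[0,0.02,0,0,0,0]]]'

```text
clock: 20.62
tcp_pos: [0.57, -0.0168, 0.1101]
ee_rot: [-3.141, 0.0, 1.37]
contact_force: [-2.1, 1.2, 1.5]
gripper_width: 0.0003
finger_force: 0.7
```

```bash
python3 - <<'E'
from h import *
s=sensors.read_state(); print({k:np.round(s[k],3).tolist() for k in('clock','tcp_pos','ee_rot','contact_force')})
piv=np.array([.612,.148])
v=np.array(s['tcp_pos'][:2])-piv; print('q ~',np.radians(-12)-(np.arctan2(v[1],v[0])-np.arctan2(-.17,.0025)))
E
```

```text
{'clock': 20.625, 'tcp_pos': [0.57, -0.017, 0.11], 'ee_rot': [-3.141, 0.0, 1.37], 'contact_force': [-2.148, 1.185, 1.54]}
q ~ 0.05481198369879198
```

Push gently in small steps until the stop shows in the force.

Call:
drive_tool --commands '[[[0,0.015,0,0,0,0],[0,0.015,0,0,0,0],[0,0.01,0,0,0,0],[0,0,0,0,0,0]]]'

```text
clock: 21.12
tcp_pos: [0.5799, -0.0183, 0.1102]
ee_rot: [3.141, -0.0, 1.37]
contact_force: [-0.6, -0.1, -0.1]
gripper_width: 0.0005
finger_force: 0.1
```

Call:
drive_tool --commands '[[[0,0.01,0,0,0,0],[0,0,0,0,0,0]]]'

```text
clock: 21.38
tcp_pos: [0.5818, -0.0186, 0.1101]
ee_rot: [-3.141, -0.0, 1.37]
contact_force: [-2.7, 1.3, 1.1]
gripper_width: 0.0006
finger_force: 1.3
```

Call:
drive_tool --commands '[[[0,0.01,0,0,0,0],[0,0,0,0,0,0]]]'

```text
clock: 21.62
tcp_pos: [0.5818, -0.0187, 0.1097]
ee_rot: [-3.136, -0.0, 1.37]
contact_force: [-8.9, 2.2, 6.7]
gripper_width: 0.0003
finger_force: 4.8
```

Call:
drive_tool --commands '[[[0,0.01,0,0,0,0],[0,0,0,0,0,0]]]'

```text
clock: 21.88
tcp_pos: [0.5818, -0.0187, 0.1092]
ee_rot: [-3.13, -0.001, 1.37]
contact_force: [-16.0, 4.4, 11.1]
gripper_width: 0.0001
finger_force: 8.2
```

It is on the stop: the force rises and the tool no longer advances. I'll back off, rise and look.

Call:
drive_tool --commands '[[[0,-0.04,0,0,0,0],[0,-0.04,0,0,0,0],[0,0,-0.15,0,0,0],[0,0,-0.22,0,0,0],[-0.15,-0.05,-0.2,0,0,0],[-0.2,0,0,0,0,0],[-0.2,0,0,0,0,0],[-0.2,0,0,0,0,0],[-0.2,0,0,0,0,0],[0,0,0,0,0,0]]]'

```text
clock: 23.12
tcp_pos: [0.5062, -0.2505, 0.2523]
ee_rot: [3.14, 0.002, 1.362]
contact_force: [-0.6, 0.4, -0.1]
gripper_width: 0.0003
finger_force: 0.0
```

```bash
python3 - <<'E'
from h import *
d=cap('side'); e=cap('scene')
for n,(a,b,c,f) in(('scene',(245,120,395,255)),('side',(235,170,340,290))):
    w=world(load(n))[b:f,a:c].reshape(-1,3); p=w[(w[:,2]>.09)&(w[:,2]<.102)]; print(cv2.minAreaRect((p[:,:2]*1000).astype(np.float32)))
cv2.imwrite('pics/v4.png',cv2.cvtColor(np.hstack([cv2.resize(d['color'][100:400,100:500],(400,300)),cv2.resize(e['color'][80:380,150:550],(400,300))]),cv2.COLOR_RGB2BGR))
E
```

```text
((517.3306274414062, 53.62060546875), (266.93585205078125, 194.94288635253906), 78.07051849365234)
((504.1676025390625, 57.744590759277344), (264.8366394042969, 169.0775909423828), 78.03752136230469)
```

View pics/v4.png

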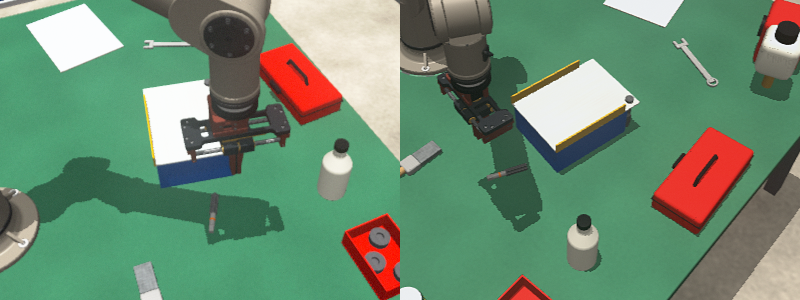

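The cover now lies at 78.05°, the same as the bin's 78.1°, so it is fully shut. The arm is clear, and the wrench and bottles have not moved.

```bash
python3 -c "
from station import arm; print(arm.finish_job())"
```

```text
the job is handed in; nothing more can be done
None
```

The tap and the red-handled gauge are in the blue bin, its cover is swung fully shut against its stop, the bottle, tin and wrench were left alone, and the job was handed in at about 23 s.

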